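# Set equal wheel slots in a bench wheel cradle with a spacer gauge

## Task

Set both slots of the wheel cradle to the width of the wider spacer gauge, the one with the thick block. Holding the gauge by its grip rib, lower it over the middle divider with its block in the slot on the fixed end board's side, draw the divider along with the gauge's lip until the block comes up to the fixed end board, and lift it straight out; then step the gauge on to the far divider and draw that one up to the middle divider in the same way, without pushing the middle divider out of place. Finish with the gauge stood upright on its feet on the bench, let go.

Things in the scene. Friction and masses are not known exactly. Their poses are not given: they have to be found in the camera images.
- end_top (a point): Top centre of the cradle's fixed end board. The cradle (plywood base 130 x 340 mm, rails' top 20 mm above the bench, fixed) carries three like brown boards in a row, each 110 mm wide (x), 20 mm thick (y), tops 90 mm above the bench. The fixed one, at the -y end, has steel angle brackets outside. This point's +y runs along the row to the sliding dividers; z up.
- mid_top (a point): Top centre of the middle divider, the first sliding board; size and axes as the fixed board. It slides along the row only, needs about 5 N to move and stays where it is left. The slot between it and the fixed board starts 68 to 98 mm wide; slot width = centre distance less 20 mm.
- far_top (a point): Top centre of the far divider, the second sliding board; size, axes and stiffness as the middle one. The slot between these two starts at least 68 mm wide. With the gauge's feet held 52 mm above the bench, its bridge clears the boards' tops by 7 mm; pulled by the lip until the block meets the board before, it leaves a slot of 53 mm.
- gauge_grip (a point): Grip rib centre of the wide gauge (plywood, 0.2 kg), 75 mm above its feet. Rib: 24 mm in y, 60 in x, 57 to 93 above the feet; bridge's underside at 45. Under it, 70 mm long in x: block at y -35.5 to 11.5 mm (47 thick; the other gauge's is 25), pocket 11.5 to 37.5, then a 5 mm lip, its lowest 22 mm flared to y 53 at the mouth. Its +y (block to lip) starts within 0.6 rad of the row's +y.

How it is judged:
By the outcome, as a careful person would: the job done as asked, in the order asked, and still so for the second after the job is handed in, with the robot touching nothing.
It also fails if it takes over 51 s, if anything falls off the work surface, if the arm or the gripper's body presses on something with over 40 N, if the wrist force passes 120 N, or if a joint passes its speed limit or range.

## Robot

A 6-joint arm with a two-finger parallel gripper is mounted at the origin on the work surface. World frame = base frame: x ahead of the robot, y to its left, z up, the work surface at z = 0. Lengths are in m, angles in rad, forces in N, time in s.
With the tool pointing down it reaches from about 0.35 to 0.975 m from the base axis. Payload 4.9 kg.
Tool frame: the origin (TCP) lies midway between the tips of the shut fingers; the grasp point (between the pads) lies ctrl.grip_depth behind it (ctrl.grip_depth is the distance from the TCP to the grasp point, in m); z points along the fingers, y is the line along which they close (so a half turn about z gives the same grasp; the last joint's range is limited). The gripper opens to 85 mm and grips with 20 to 120 N. Pads are 22 mm wide; open, the fingers measure 114 mm over their backs; the gripper's body (76 mm by 85 mm) begins 54 mm behind the grasp point. The pads swing forward as they close: fully open they stand 13 mm farther back than shut.
Start: joints at [-0.119, 0.053, 1.613, -0, 1.476, -0.119], TCP at [0.625, 0, 0.231] pointing down, gripper open.
Joint ranges: [-3.01, 3.01], [-1.01, 2.22], [0.06, 2.58], [-1.02, 4.17], [0.09, 2.62], [-3.14, 3.14]. Speed limits (rad/s): [2.57, 2.57, 3.14, 3.14, 3.14, 3.14].

## Interface

Orientations are given as a rotation vector (axis times angle).
In Python, from station import ctrl, get_image, camera_model gives the robot as it stands. The module is installed in compiled form; this text tells all that it offers.
- The arm moves only by the shell command python3 -m crank 'ROWS' [FORCE]. ROWS is JSON, a list of rows, each a list of 7 numbers: the shift along the tool's x, y, z in mm, then the turn, a rotation vector about the tool's x, y, z in rad, then the opening, from -1 (shut) to 1 (fully open). A call has exactly 10 rows; each row shifts and turns the commanded pose from where the row before left it, along the tool's axes as they then stand; what a row does not reach is not made up. A row lasts 1/12 s, in which the tool goes at most 41.7 mm and 7.16 degrees, less where a joint would pass 70% of its speed; a pose out of reach is approached as far as the arm can. A call with a gripper value outside its range is refused whole. The fingers move at their own pace and stop on an object; FORCE is the grip in N (left out, the last holds). Time passes only in rows, so rows that do not move let the fingers close, or fill a call up. It gives the time, the measured TCP pose, the force, the opening and the grip force at its end, in the units of the state.
- ctrl.get_obs(): the state, without advancing time (a new reading comes with each control period).
- get_image(name): name is "scene" or "side" or "wrist"; returns the picture (420x560x3 uint8, red, green, blue); there is no depth.
- camera_model(name): a dict with "vertical_fov" (degrees; the focal length in pixels is half the picture's height over the tangent of half this angle, whatever the lens; pixels are square), "cx", "cy" (the principal point, pixels), "R" (3x3) and "t" (3): a world point X has camera coordinates R X + t; the wrist camera has in their place "hand_eye" (4x4, takes a point from camera to tool coordinates, whose origin is the TCP and whose axes are the flange's). Camera axes: x right, y down, z forward; pixel columns grow to the right and rows downward; lengths in m; the calibration is good to about 2 mm. A picture is of the moment at which its call begins: read the wrist's pose just before it. camera_model takes no time and is no camera call.
- ctrl.finish_job(): hands the job in; it is judged then, once.
The state is a dict: "t": time; "q": joint angles; "dq": joint speeds; "effort": joint torques, N m; "tool_pos": TCP position; "tool_rot": TCP orientation; "contact_force": force on the tool from outside, world axes, zero at the start; "wrist_torque": the same for the moment, N m; "opening": finger opening in m; "grip_force": force on a finger pad.
Only numpy, scipy, OpenCV 4.12 (cv2) and the standard library are available. Lean on these libraries where they do the work, as an engineer would, in place of code of your own. Each camera call takes 0.05 s, during which the arm holds its last target. There are 200 camera calls.

## Working session

There is one attempt and no reset: what is moved stays moved. The work goes in short steps, Python scripts to look and compute and a shell command to move; the robot and the scene stay as the last step left them, time stands still between calls to the robot, and variables do not carry over. Pictures are saved under pics/ and viewed, at most 10 in all, crops included, and the job is handed in when it is done.

```bash
mkdir -p pics
python3 - <<'E'
from station import ctrl,get_image,camera_model
import cv2,numpy as np
o=ctrl.get_obs();print(o,ctrl.grip_depth)
for n in("scene","side","wrist"):
    im=get_image(n);np.save(f"pics/{n}0.npy",im);cv2.imwrite(f"pics/{n}0.png",im[:,:,::-1]);print(n,camera_model(n))
E
```

```text
{'t': 0.0, 'q': array([-1.19023333e-01,  5.33632895e-02,  1.61430577e+00, -3.20597623e-06,
        1.47599120e+00, -1.18982634e-01]), 'dq': array([ 0.00085606, -0.00026231,  0.00139652, -0.00127384, -0.00085022,
        0.00109345]), 'effort': array([ 2.70554956e-04, -3.93670499e+01, -3.70175600e+01, -1.62778279e-04,
        6.93513779e-03, -6.06393527e-06]), 'tool_pos': array([6.24374165e-01, 5.97774166e-05, 2.30051997e-01]), 'tool_rot': array([-2.22033802e+00, -2.22024834e+00,  2.01054899e-03]), 'contact_force': array([-0.17525282,  0.59730291,  0.01526899]), 'wrist_torque': array([-0.01510872,  0.00769668, -0.01968936]), 'grip_force': 0.0, 'opening': 0.08528608820863362} 0.0187
scene {'vertical_fov': 44.87909782174757, 'cx': 280.13491265943003, 'cy': 207.71366230177387, 'R': array([[ 0.7908958 ,  0.61181145, -0.013061  ],
       [ 0.50682596, -0.66684239, -0.54630456],
       [-0.34294502,  0.42545033, -0.83748477]]), 't': array([-0.43511265, -0.21200137,  1.195362  ])}
side {'vertical_fov': 49.52720564291624, 'cx': 280.8240914591582, 'cy': 215.19680836480526, 'R': array([[-0.99840683, -0.05585457,  0.00800428],
       [-0.04487558,  0.70002049, -0.71271137],
       [ 0.03420503, -0.71193509, -0.70141175]]), 't': array([0.54479852, 0.12880148, 0.81099806])}
wrist {'vertical_fov': 64.55528708829334, 'cx': 278.51918673825173, 'cy': 205.19763886143423, 'hand_eye': array([[ 1.11411296e-03, -9.57175949e-01, -2.89504684e-01,
         7.25000759e-02],
       [ 9.99998287e-01,  6.38404200e-04,  1.73760885e-03,
         2.93133065e-04],
       [-1.47837640e-03, -2.89506124e-01,  9.57175020e-01,
        -1.41846736e-01],
       [ 0.00000000e+00,  0.00000000e+00,  0.00000000e+00,
         1.00000000e+00]])}
```

View images.

View pics/scene0.png

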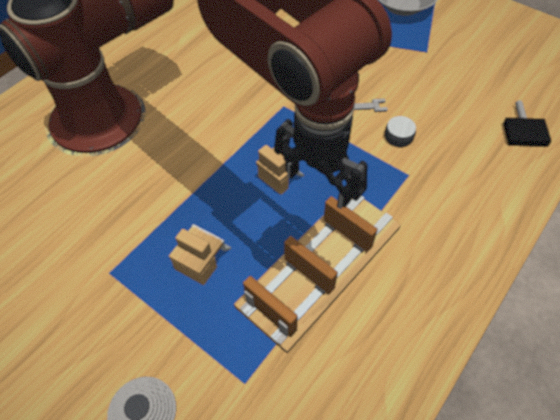

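View pics/side0.png

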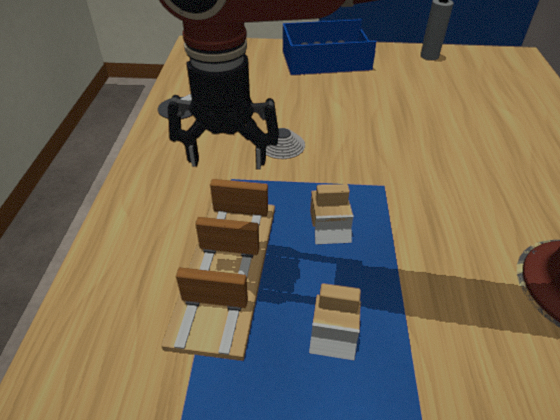

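Run:
```python
import cv2,numpy as np
s=cv2.imread("pics/scene0.png");d=cv2.imread("pics/side0.png")
c=lambda im,x,y,w,h,k:cv2.resize(im[y:y+h,x:x+w],None,fx=k,fy=k,interpolation=cv2.INTER_CUBIC)
cv2.imwrite("pics/c1.png",np.vstack([np.hstack([c(s,150,205,100,75,4),c(s,235,130,100,75,4)]),np.hstack([c(d,285,170,100,75,4),c(d,285,280,100,75,4)])]))
cv2.imwrite("pics/c2.png",np.hstack([c(s,230,190,180,160,2.2),c(d,155,170,130,116,3.03)[:352]]))
```

```text
Traceback (most recent call last):
ValueError: all the input array dimensions except for the concatenation axis must match exactly, but along dimension 0, the array at index 0 has size 352 and the array at index 1 has size 351
```

View pics/c1.png

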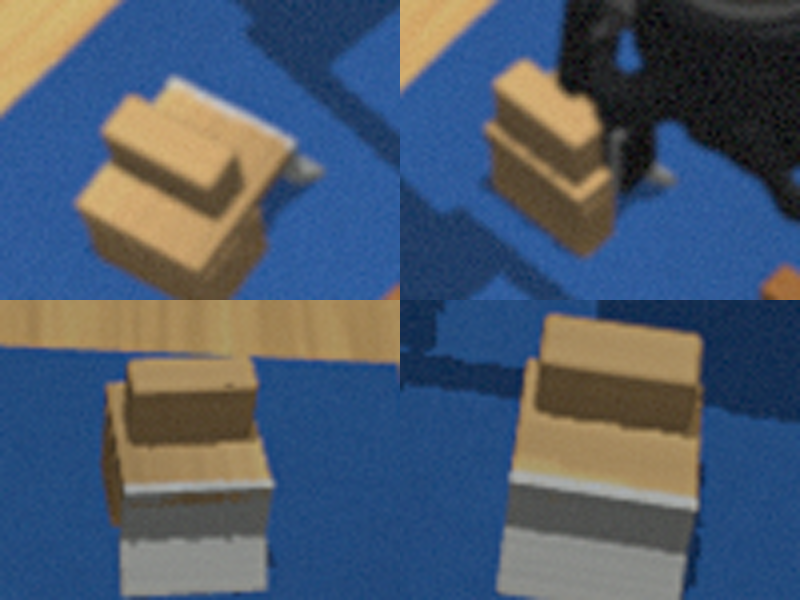

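View pics/wrist0.png

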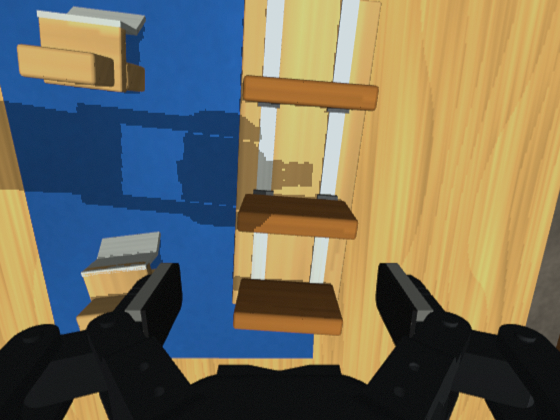

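```bash
cat > h.py <<'E'
import numpy as np,cv2
from scipy.spatial.transform import Rotation as Ro
from station import ctrl,get_image,camera_model
def cam(n,o=None):
    m=camera_model(n);f=210/np.tan(np.radians(m["vertical_fov"]/2))
    if n=="wrist":
        T=np.eye(4);T[:3,:3]=Ro.from_rotvec(o["tool_rot"]).as_matrix();T[:3,3]=o["tool_pos"]
        W=T@m["hand_eye"];R,c=W[:3,:3],W[:3,3]
    else: R=np.array(m["R"]).T;c=-R@np.array(m["t"])
    return f,m["cx"],m["cy"],R,c
def onz(C,px,z):
    f,cx,cy,R,c=C;px=np.atleast_2d(px).astype(float)
    d=np.c_[(px[:,0]-cx)/f,(px[:,1]-cy)/f,np.ones(len(px))]@R.T
    return c+d*((z-c[2])/d[:,2])[:,None]
def shot(name):
    o=ctrl.get_obs();im=get_image("wrist");cv2.imwrite(name,im[:,:,::-1]);return o,im
E
python3 - <<'E'
from h import *
o=ctrl.get_obs();C=cam("scene")
p=onz(C,[(182.5,228.75),(210,242.5),(203.75,252.5),(175.75,237.5)],.093);print("rib",p.round(4),p.mean(0))
im=cv2.imread("pics/wrist0.png");h=cv2.cvtColor(im,cv2.COLOR_BGR2HSV)
for q in[(310,92),(300,225),(290,322),(300,205),(300,300),(60,60),(110,310)]:print(q,h[q[1],q[0]])
C=cam("wrist",o)
# z=.09 points, rough by eye
for n,q in dict(far=[(243,76),(378,86),(376,109),(244,96)],mid=[(237,222),(356,238),(355,220),(238,206)],fix=[(235,317),(340,332),(341,322),(235,306)]).items():print(n,onz(C,q,.09).round(4).tolist())
print(onz(cam("scene"),[(244,283),(297,318),(284,241),(335,277),(324,201),(376,236)],.09).round(4))
E
```

```text
rib [[ 0.4269 -0.1265  0.093 ]
 [ 0.4855 -0.1175  0.093 ]
 [ 0.4902 -0.1391  0.093 ]
 [ 0.4299 -0.1471  0.093 ]] [ 0.45813295 -0.1325633   0.093     ]
(310, 92) [ 15 182 172]
(300, 225) [ 15 181 169]
(290, 322) [ 15 182 171]
(300, 205) [ 15 196  65]
(300, 300) [ 15 187  64]
(60, 60) [ 20 129 212]
(110, 310) [ 17 132  87]
far [[0.5968, 0.0943, 0.09], [0.7046, 0.087, 0.09], [0.7045, 0.0693, 0.09], [0.5972, 0.0792, 0.09]]
mid [[0.5877, -0.0286, 0.09], [0.6959, -0.044, 0.09], [0.6938, -0.0266, 0.09], [0.5892, -0.0135, 0.09]]
fix [[0.5823, -0.1281, 0.09], [0.6869, -0.1454, 0.09], [0.6872, -0.1337, 0.09], [0.5827, -0.1156, 0.09]]
[[ 0.5826 -0.14    0.09  ]
 [ 0.6908 -0.1351  0.09  ]
 [ 0.5869 -0.0343  0.09  ]
 [ 0.6985 -0.0374  0.09  ]
 [ 0.5943  0.0788  0.09  ]
 [ 0.7112  0.0732  0.09  ]]
```

```bash
python3 -m crank '[[-26,-33,0,0,0,0,1],[-26,-33,0,0,0,0,1],[-26,-33,0,0,0,0,1],[-26,-33,0,0,0,0,1],[-26,-33,0,0,0,0,1],[0,0,0,0,0,0.12,1],[0,0,0,0,0,0.12,1],[0,0,0,0,0,0.12,1],[0,0,0,0,0,0.12,1],[0,0,0,0,0,0.12,1]]' 60 && python3 -m crank '[[0,0,0,0,0,0.12,1],[0,0,0,0,0,0.12,1],[0,0,0,0,0,0.12,1],[0,0,0,0,0,0.12,1],[0,0,0,0,0,0.12,1],[0,0,0,0,0,0.12,1],[0,0,0,0,0,0.12,1],[0,0,0,0,0,0,1],[0,0,0,0,0,0,1],[0,0,0,0,0,0,1]]'
python3 - <<'E'
from h import *
shot("pics/w1.png")
E
```

```text
t: 0.98
tool_pos: [0.461, -0.129, 0.231]
tool_rot: [-2.783, -1.457, 0.0]
contact_force: [0.3, 0.6, -0.1]
opening: 0.0853
grip_force: 0.0
t: 1.82
tool_pos: [0.4612, -0.1289, 0.2311]
tool_rot: [-3.134, -0.209, 0.0]
contact_force: [-0.7, -0.0, 0.3]
opening: 0.0856
grip_force: 0.0
```

View pics/w1.png

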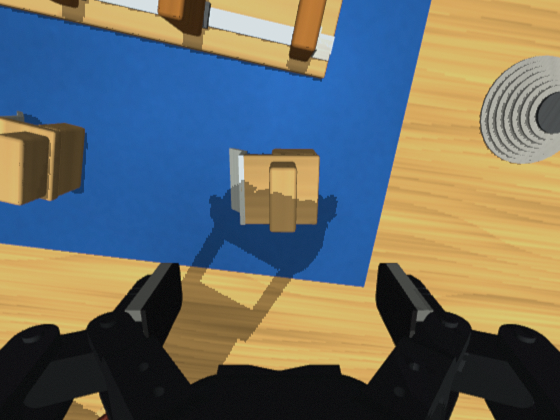

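Run:
```python
from h import *
o=ctrl.get_obs();C=cam("wrist",o)
im=cv2.imread("pics/w1.png");h=cv2.cvtColor(im,cv2.COLOR_BGR2HSV)
np.set_printoptions(linewidth=250)
print(h[215,230:330:2,2]);print(h[185,230:330:2,2]);print(h[140:250:2,283,2])
g=cv2.Canny(cv2.GaussianBlur(im,(0,0),1),30,80)
for r in range(165,240,8):print(r,np.flatnonzero(g[r,225:330])+225)
for c in(272,278,284,290,294):print(c,np.flatnonzero(g[140:245,c])+140)
R=Ro.from_rotvec(o["tool_rot"]).as_matrix()
p=onz(C,[(270,168),(296,168),(296,232),(270,232)],.093);print(p.round(4),p.mean(0),(p.mean(0)-o["tool_pos"])@R)
e=onz(C,[(242,160),(242,222)],.057);print(e)
```

```text
[102 101 100 100 100 136 144 143 142 141 142 141 142 142 142 142 143 142 142 141 124 143 144 143 143 142 141 141 144 145 146 144 128 123 143 141 143 143 142 142 142 142 143 129 103 104 105 106 106 106]
[161 151 118 143 118 148 148 138 136 135 140 146 218 216 218 217 218 218 217 214 183 218 217 218 218 218 218 218 217 217 217 218 206 149 219 218 217 218 217 218 217 218 218 218 127 173 170 170 170 170]
[185 184 183 183 157  96  89  85 175 203 192  91  90  94 171 211 218 218 218 218 217 217 217 218 217 217 218 200 138 139 141 141 140 140 142 142 142 141 143 142 141 142 142 142 142 140  89 103 104 102 105 104 102 103 104]
165 [229 238 243 270 295 319]
173 [229 238 244 268 271 295 297 319]
181 [230 238 241 245 246 268 271 294 297 318]
189 [228 230 239 244 254 255 260 261 262 263 264 265 270 294 297 318]
197 [230 239 244 268 291 292 297 318 322 323 325 326]
205 [231 239 244 268 297 317]
213 [239 245 268 297 317]
221 [240 245 268 296 316 329]
229 [270 295 325 326]
237 [324]
272 [150 151 155 162 168 193 231]
278 [148 155 161 167 192 232]
284 [148 155 161 168 195 232]
290 [148 156 161 168 196 232]
294 [148 156 162 163 169 170 171 174 175 176 177 178 179 180 181 182 183 184 185 186 187 188 189 190 191 192 193 194 195 196 198 199 230 231]
[[ 0.483  -0.1201  0.093 ]
 [ 0.4859 -0.142   0.093 ]
 [ 0.4283 -0.1507  0.093 ]
 [ 0.4251 -0.1274  0.093 ]] [ 0.45557741 -0.13505537  0.093     ] [-0.00644713  0.00536555  0.1381854 ]
[[ 0.48039559 -0.0926102   0.057     ]
 [ 0.41799    -0.09901212  0.057     ]]
```

```bash
python3 -m crank '[[-3,2.5,34,0,0,0,1],[-3,2.5,34,0,0,0,1],[0,0,34,0,0,0,1],[0,0,34,0,0,0,1],[0,0,11,0,0,0,1],[0,0,11,0,0,0,1],[0,0,11,0,0,0,1],[0,0,0,0,0,0,1],[0,0,0,0,0,0,0],[0,0,0,0,0,0,-1]]' && python3 -m crank '[[0,0,0,0,0,0,-1],[0,0,0,0,0,0,-1],[0,0,0,0,0,0,-1],[0,0,0,0,0,0,-1],[0,0,0,0,0,0,-1],[0,0,0,0,0,0,-1],[0,0,0,0,0,0,-1],[0,0,0,0,0,0,-1],[0,0,0,0,0,0,-1],[0,0,0,0,0,0,-1]]' 60
python3 - <<'E'
from h import *
print(ctrl.get_obs()["tool_rot"])
E
```

```text
t: 2.7
tool_pos: [0.4574, -0.1353, 0.0641]
tool_rot: [3.133, 0.206, 0.004]
contact_force: [-0.6, -0.1, 0.3]
opening: 0.0641
grip_force: 0.0
t: 3.53
tool_pos: [0.4566, -0.1348, 0.0631]
tool_rot: [3.135, 0.205, 0.002]
contact_force: [-0.8, 1.2, 5.3]
opening: 0.0228
grip_force: 63.1
[3.13453542e+00 2.05381007e-01 1.62759991e-03]
```

```bash
python3 -m crank '[[0,0,-10,0,0,0,-1],[0,0,-20,0,0,0,-1],[0,0,-30,0,0,0,-1],[0,0,-30,0,0,0,-1],[0,0,-30,0,0,0,-1],[0,0,-30,0,0,0,-1],[0,0,0,0,0,0,-1],[0,0,0,0,0,0,-1],[0,0,0,0,0,0,-1],[0,0,0,0,0,0,-1]]' 80
python3 - <<'E'
from h import *
o={"tool_pos":np.array([6.24374165e-01, 5.97774166e-05, 2.30051997e-01]),"tool_rot":np.array([-2.22033802e+00, -2.22024834e+00,  2.01054899e-03])}
C=cam("wrist",o)
im=cv2.imread("pics/wrist0.png");h=cv2.cvtColor(im,cv2.COLOR_BGR2HSV)
m=((h[...,0]>9)&(h[...,0]<18)&(h[...,1]>160)&(h[...,2]>110)).astype(np.uint8)*255
cv2.imwrite("pics/m.png",m)
for c in cv2.findContours(m,0,2)[0]:
    if cv2.contourArea(c)<600:continue
    b=cv2.boxPoints(cv2.minAreaRect(c));p=onz(C,b,.09)
    r=cv2.minAreaRect((onz(C,c[:,0],.09)[:,:2]*1000).astype(np.float32))
    print(b.round(0).tolist(),r)
E
```

```text
t: 4.37
tool_pos: [0.4548, -0.1341, 0.2099]
tool_rot: [-3.133, -0.205, 0.006]
contact_force: [0.1, 0.2, -1.2]
opening: 0.0224
grip_force: 78.8
[[233.0, 328.0], [234.0, 312.0], [342.0, 319.0], [341.0, 335.0]] ((634.8294677734375, -133.40768432617188), (18.52924919128418, 107.15414428710938), 85.72083282470703)
[[253.0, 231.0], [254.0, 213.0], [357.0, 220.0], [356.0, 239.0]] ((649.5723876953125, -30.290502548217773), (18.122526168823242, 93.26676177978516), 85.6229019165039)
[[242.0, 100.0], [244.0, 75.0], [378.0, 86.0], [376.0, 110.0]] ((650.947265625, 83.46976470947266), (18.971420288085938, 107.90287017822266), 85.78868103027344)
```

View pics/m.png

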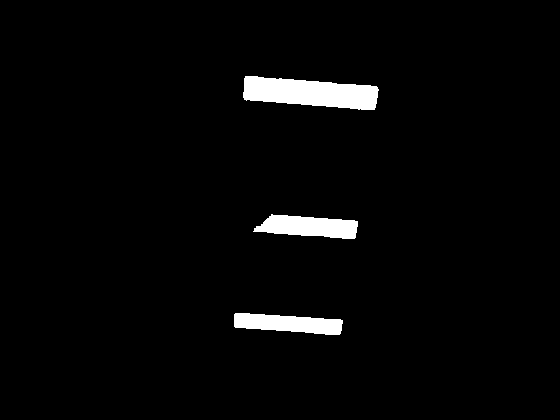

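```bash
python3 -m crank '[[0,0,0,0,0,0.1025,-1],[0,0,0,0,0,0.1025,-1],[20,-10.5,0,0,0,0,-1],[30,-15.5,0,0,0,0,-1],[30,-15.5,0,0,0,0,-1],[30,-15.5,0,0,0,0,-1],[30,-15.5,0,0,0,0,-1],[25,-13,0,0,0,0,-1],[14.5,-8,0,0,0,0,-1],[0,0,0,0,0,0,-1]]'
python3 -m crank '[[0,0,0,0,0,0,-1],[0,0,0,0,0,0,-1],[0,0,0,0,0,0,-1],[0,0,10,0,0,0,-1],[0,0,10,0,0,0,-1],[0,0,10,0,0,0,-1],[0,0,10,0,0,0,-1],[0,0,0,0,0,0,-1],[0,0,0,0,0,0,-1],[0,0,0,0,0,0,-1]]'
python3 - <<'E'
from h import *
o,_=shot("pics/w2.png");cv2.imwrite("pics/s2.png",get_image("side")[:,:,::-1])
a=cv2.imread("pics/w2.png");b=cv2.imread("pics/s2.png")[140:350,140:300]
cv2.imwrite("pics/v2.png",np.hstack([cv2.resize(a,(480,360)),cv2.resize(b,(274,360),interpolation=cv2.INTER_CUBIC)]))
p=o["tool_pos"]*1000;u=np.array([.0741,.9973]);d=p[:2]-[634.8,-133.4]
print(p,o["tool_rot"],2*np.arctan(o["tool_rot"][1]/o["tool_rot"][0]),"s",d@u,"x",d@[u[1],-u[0]])
E
```

```text
t: 5.2
tool_pos: [0.6431, -0.053, 0.2091]
tool_rot: [-3.138, 0.113, 0.006]
contact_force: [-0.0, -0.0, -2.2]
opening: 0.0229
grip_force: 78.7
t: 6.03
tool_pos: [0.642, -0.0548, 0.1723]
tool_rot: [3.139, -0.117, 0.0]
contact_force: [-0.6, 0.4, -1.8]
opening: 0.023
grip_force: 78.7
[642.04612122 -54.76670342 172.29945225] [ 3.13942598e+00 -1.16574709e-01  8.78428461e-05] -0.07423087858513436 s 78.95792425944798 x 1.3998294153705069
```

View pics/v2.png

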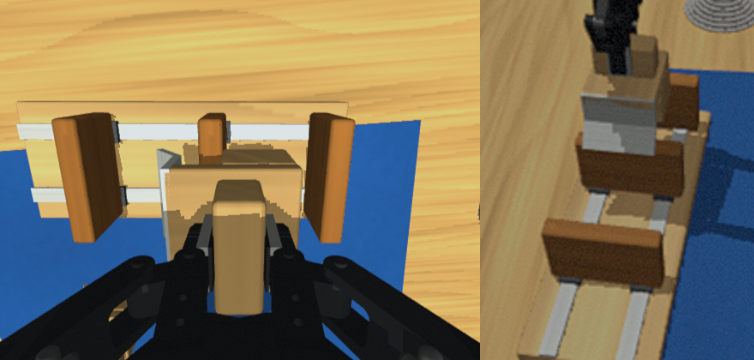

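Run:
```python
from h import *
o=ctrl.get_obs();C=cam("wrist",o)
im=cv2.imread("pics/w2.png");h=cv2.cvtColor(im,cv2.COLOR_BGR2HSV)
m=((h[...,0]>9)&(h[...,0]<18)&(h[...,1]>160)&(h[...,2]>125)).astype(np.uint8)*255
for c in cv2.findContours(m,0,2)[0]:
    if cv2.contourArea(c)<300:continue
    q=onz(C,c[:,0],.09)[:,:2]*1000-[634.8,-133.4];s=np.c_[q@[.0741,.9973],q@[.9973,-.0741]]
    print(cv2.boundingRect(c),cv2.minAreaRect(s.astype(np.float32)))
for y in(140,150,160,170,180):
    r=np.flatnonzero(m[y]);q=onz(C,np.c_[r,r*0+y],.09)[:,:2]*1000-[634.8,-133.4];s=q@[.0741,.9973]
    k=(s>60)&(s<150);print(y,r[k].min(),r[k].max(),s[k].min(),s[k].max())
```

```text
(374, 140, 40, 143) ((-3.3901185989379883, 0.8070907592773438), (17.910289764404297, 106.36026000976562), 0.11706642806529999)
(231, 139, 28, 44) ((100.61978149414062, 39.80342102050781), (18.090702056884766, 29.399263381958008), 0.5790219306945801)
(60, 139, 50, 143) ((214.9097900390625, 1.3009910583496094), (106.12623596191406, 18.22169303894043), 89.93329620361328)
140 232 256 92.75450821367419 108.77765649066767
150 232 258 91.52906690171227 109.03639963235317
160 232 258 91.64078169855381 109.29962102811459
170 232 258 91.75444689216901 109.56743795541205
180 237 258 91.87011400948629 106.38421506737717
```

Run:
```python
from h import *
o=ctrl.get_obs();C=cam("wrist",o)
im=cv2.imread("pics/w2.png")
g=cv2.Canny(cv2.GaussianBlur(im,(0,0),1),30,80)
sc=lambda px,z:(onz(C,px,z)[:,:2]*1000-[634.8,-133.4])@[.0741,.9973]
zt=o["tool_pos"][2]-.063
for y in(200,206,212,230,240):
    r=np.flatnonzero(g[y,150:370])+150
    print(y,r.tolist(),sc(np.c_[r,r*0+y],zt+(.057 if y<213 else .093)).round(1).tolist())
cv2.imwrite("pics/v3.png",cv2.resize(im[120:290,160:400],(720,510),interpolation=cv2.INTER_CUBIC))
```

```text
200 [186, 197, 350, 356] [120.5, 115.4, 44.6, 41.9]
206 [186, 192, 350, 356] [120.7, 117.9, 44.5, 41.7]
212 [187, 192, 253, 254, 302, 303, 350, 352, 355] [120.5, 118.1, 89.6, 89.1, 66.7, 66.2, 44.3, 43.3, 41.9]
230 [186, 189, 193, 249, 308, 309, 351, 354] [111.0, 109.9, 108.4, 88.3, 67.1, 66.7, 51.6, 50.6]
240 [187, 189, 194, 234, 249, 308, 323, 324, 349, 351, 354] [110.9, 110.2, 108.4, 93.8, 88.4, 67.0, 61.5, 61.2, 52.1, 51.4, 50.3]
```

View pics/v3.png

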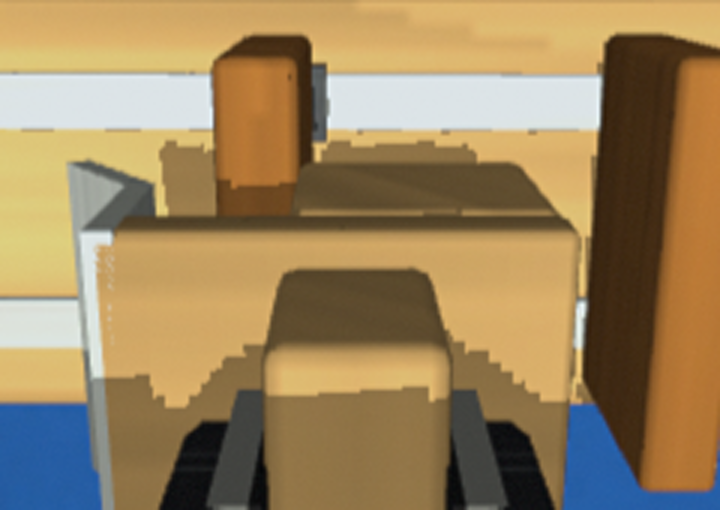

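```bash
python3 -m crank '[[0,1,0,0,0,0,-1],[0,0,5,0,0,0,-1],[0,0,5,0,0,0,-1],[0,0,5,0,0,0,-1],[0,0,5,0,0,0,-1],[0,0,5,0,0,0,-1],[0,0,5,0,0,0,-1],[0,0,5,0,0,0,-1],[0,0,0,0,0,0,-1],[0,0,0,0,0,0,-1]]'
```

```text
t: 6.97
tool_pos: [0.6416, -0.0557, 0.1367]
tool_rot: [-3.139, 0.116, 0.002]
contact_force: [0.5, -0.2, -2.3]
opening: 0.023
grip_force: 78.7
```

```bash
python3 -m crank '[[0,0,4,0,0,0,-1],[0,0,4,0,0,0,-1],[0,0,4,0,0,0,-1],[0,0,4,0,0,0,-1],[0,0,4,0,0,0,-1],[0,0,2,0,0,0,-1],[0,0,0,0,0,0,-1],[0,0,0,0,0,0,-1],[0,0,0,0,0,0,-1],[0,0,0,0,0,0,-1]]'
```

```text
t: 7.8
tool_pos: [0.6422, -0.0558, 0.1157]
tool_rot: [3.139, -0.117, 0.001]
contact_force: [0.4, -0.3, -1.5]
opening: 0.0227
grip_force: 78.7
```

```bash
python3 -m crank '[[0,3,0,0,0,0,-1],[0,3,0,0,0,0,-1],[0,3,0,0,0,0,-1],[0,3,0,0,0,0,-1],[0,3,0,0,0,0,-1],[0,3,0,0,0,0,-1],[0,3,0,0,0,0,-1],[0,2,0,0,0,0,-1],[0,2,0,0,0,0,-1],[0,1,0,0,0,0,-1]]'; python3 -m crank '[[0,0.5,0,0,0,0,-1],[0,0.5,0,0,0,0,-1],[0,0.5,0,0,0,0,-1],[0,0.5,0,0,0,0,-1],[0,0,0,0,0,0,-1],[0,0,0,0,0,0,-1],[0,0,0,0,0,0,-1],[0,0,0,0,0,0,-1],[0,0,0,0,0,0,-1],[0,0,0,0,0,0,-1]]'
```

```text
t: 8.63
tool_pos: [0.6401, -0.0809, 0.1155]
tool_rot: [-3.137, 0.117, -0.001]
contact_force: [0.2, 5.2, -2.1]
opening: 0.023
grip_force: 79.0
t: 9.47
tool_pos: [0.64, -0.0832, 0.1155]
tool_rot: [-3.139, 0.117, -0.0]
contact_force: [1.0, 5.7, -0.5]
opening: 0.0225
grip_force: 79.1
```

```bash
python3 -m crank '[[0,0.6,0,0,0,0,-1],[0,0.6,0,0,0,0,-1],[0,0.6,0,0,0,0,-1],[0,0.6,0,0,0,0,-1],[0,0.6,0,0,0,0,-1],[0,0.5,0,0,0,0,-1],[0,0,0,0,0,0,-1],[0,0,0,0,0,0,-1],[0,0,0,0,0,0,-1],[0,0,0,0,0,0,-1]]'; python3 -m crank '[[0,0.5,0,0,0,0,-1],[0,0.5,0,0,0,0,-1],[0,0,0,0,0,0,-1],[0,0,0,0,0,0,-1],[0,0,0,0,0,0,-1],[0,0,0,0,0,0,-1],[0,0,0,0,0,0,-1],[0,0,0,0,0,0,-1],[0,0,0,0,0,0,-1],[0,0,0,0,0,0,-1]]'
```

```text
t: 10.3
tool_pos: [0.6397, -0.0869, 0.1155]
tool_rot: [-3.139, 0.117, -0.0]
contact_force: [-0.3, 5.0, -0.2]
opening: 0.0231
grip_force: 79.1
t: 11.13
tool_pos: [0.6396, -0.088, 0.1155]
tool_rot: [-3.139, 0.117, -0.0]
contact_force: [0.6, 5.0, -0.1]
opening: 0.0231
grip_force: 79.2
```

```bash
for i in 1; do python3 -m crank '[[0,0.5,0,0,0,0,-1],[0,0.5,0,0,0,0,-1],[0,0,0,0,0,0,-1],[0,0,0,0,0,0,-1],[0,0,0,0,0,0,-1],[0,0,0,0,0,0,-1],[0,0,0,0,0,0,-1],[0,0,0,0,0,0,-1],[0,0,0,0,0,0,-1],[0,0,0,0,0,0,-1]]'; done;  python3 - <<'E'
from h import *
o,im=shot("pics/w4.png");C=cam("wrist",o)
h=cv2.cvtColor(cv2.imread("pics/w4.png"),cv2.COLOR_BGR2HSV)
m=((h[...,0]>9)&(h[...,0]<18)&(h[...,1]>160)&(h[...,2]>125)).astype(np.uint8)*255
for c in cv2.findContours(m,0,2)[0]:
    if cv2.contourArea(c)<300:continue
    q=onz(C,c[:,0],.09)[:,:2]*1000-[634.8,-133.4];s=np.c_[q@[.0741,.9973],q@[.9973,-.0741]]
    print(cv2.boundingRect(c),cv2.minAreaRect(s.astype(np.float32)))
E
```

```text
t: 11.97
tool_pos: [0.6395, -0.0891, 0.1155]
tool_rot: [-3.139, 0.117, -0.0]
contact_force: [0.2, 5.5, 0.2]
opening: 0.0231
grip_force: 79.2
(351, 151, 39, 99) ((-3.6089816093444824, 26.98065948486328), (53.43610382080078, 17.731014251708984), 89.74109649658203)
(206, 151, 37, 41) ((71.05997467041016, 43.27103042602539), (20.668733596801758, 17.885334014892578), 89.8213882446289)
```

```bash
python3 -m crank '[[0,0.5,0,0,0,0,-1],[0,0.5,0,0,0,0,-1],[0,0,0,0,0,0,-1],[0,0,0,0,0,0,-1],[0,0,0,0,0,0,-1],[0,0,0,0,0,0,-1],[0,0,0,0,0,0,-1],[0,0,0,0,0,0,-1],[0,0,0,0,0,0,-1],[0,0,0,0,0,0,-1]]'; python3 -m crank '[[0,0.5,0,0,0,0,-1],[0,0.3,0,0,0,0,-1],[0,0,0,0,0,0,-1],[0,0,0,0,0,0,-1],[0,0,0,0,0,0,-1],[0,0,0,0,0,0,-1],[0,0,0,0,0,0,-1],[0,0,0,0,0,0,-1],[0,0,0,0,0,0,-1],[0,0,0,0,0,0,-1]]'
```

```text
t: 12.85
tool_pos: [0.6394, -0.0902, 0.1154]
tool_rot: [-3.139, 0.117, -0.0]
contact_force: [1.0, 5.6, 0.7]
opening: 0.0229
grip_force: 79.2
t: 13.68
tool_pos: [0.6393, -0.0909, 0.1152]
tool_rot: [3.139, -0.117, 0.0]
contact_force: [0.8, 5.0, 0.8]
opening: 0.0229
grip_force: 79.2
```

```bash
python3 -m crank '[[0,0.4,0,0,0,0,-1],[0,0.4,0,0,0,0,-1],[0,0,0,0,0,0,-1],[0,0,0,0,0,0,-1],[0,0,0,0,0,0,-1],[0,0,0,0,0,0,-1],[0,0,0,0,0,0,-1],[0,0,0,0,0,0,-1],[0,0,0,0,0,0,-1],[0,0,0,0,0,0,-1]]'
python3 - <<'E'
from station import ctrl
o=ctrl.get_obs();print(o["tool_pos"],o["contact_force"],o["wrist_torque"])
E
```

```text
t: 14.52
tool_pos: [0.6393, -0.0916, 0.1152]
tool_rot: [-3.139, 0.117, -0.0]
contact_force: [0.9, 5.1, 0.6]
opening: 0.023
grip_force: 79.2
[ 0.63926789 -0.09156235  0.11523102] [0.89078398 5.08272267 0.64559097] [ 1.17481891 -0.2442215  -0.11867702]
```

```bash
python3 -m crank '[[0,0.5,0,0,0,0,-1],[0,0.5,0,0,0,0,-1],[0,0,0,0,0,0,-1],[0,0,0,0,0,0,-1],[0,0,0,0,0,0,-1],[0,0,0,0,0,0,-1],[0,0,0,0,0,0,-1],[0,0,0,0,0,0,-1],[0,0,0,0,0,0,-1],[0,0,0,0,0,0,-1]]'
python3 - <<'E'
from h import *
o,im=shot("pics/w5.png");C=cam("wrist",o);print(o["tool_pos"],o["contact_force"],o["wrist_torque"])
h=cv2.cvtColor(cv2.imread("pics/w5.png"),cv2.COLOR_BGR2HSV)
m=((h[...,0]>9)&(h[...,0]<18)&(h[...,1]>160)&(h[...,2]>125)).astype(np.uint8)*255
for c in cv2.findContours(m,0,2)[0]:
    if cv2.contourArea(c)<300:continue
    q=onz(C,c[:,0],.09)[:,:2]*1000-[634.8,-133.4];s=np.c_[q@[.0741,.9973],q@[.9973,-.0741]]
    print(cv2.boundingRect(c),cv2.minAreaRect(s.astype(np.float32)))
E
```

```text
t: 15.35
tool_pos: [0.6392, -0.0916, 0.1152]
tool_rot: [-3.137, 0.116, -0.0]
contact_force: [1.8, 8.0, 0.7]
opening: 0.0228
grip_force: 79.2
[ 0.6392464  -0.09162814  0.11516683] [1.82998955 7.99618077 0.70204098] [ 1.58004422 -0.25196334 -0.08183103]
(348, 151, 38, 97) ((-3.6207714080810547, 27.60704803466797), (17.869483947753906, 52.060516357421875), 0.02993207983672619)
(206, 151, 37, 41) ((68.57809448242188, 43.21214294433594), (20.630983352661133, 17.91554832458496), 89.95067596435547)
```

```bash
python3 -m crank '[[0,0.8,0,0,0,0,-1],[0,0,0,0,0,0,-1],[0,0,0,0,0,0,-1],[0,0,0,0,0,0,-1],[0,0,0,0,0,0,-1],[0,0,0,0,0,0,-1],[0,0,0,0,0,0,-1],[0,0,0,0,0,0,-1],[0,0,0,0,0,0,-1],[0,0,0,0,0,0,-1]]'
python3 - <<'E'
from station import ctrl
o=ctrl.get_obs();print(o["tool_pos"],o["contact_force"],o["wrist_torque"])
E
```

```text
t: 16.23
tool_pos: [0.6392, -0.0917, 0.1151]
tool_rot: [-3.136, 0.116, -0.0]
contact_force: [1.3, 10.2, 0.6]
opening: 0.0228
grip_force: 79.2
[ 0.63921886 -0.09170912  0.1150867 ] [ 1.2531505  10.23641435  0.56909206] [ 1.85758844 -0.25470154 -0.13509385]
```

```bash
python3 -m crank '[[0,-1.5,0,0,0,0,-1],[0,-1.5,0,0,0,0,-1],[0,0,0,0,0,0,-1],[0,0,-3,0,0,0,-1],[0,0,-6,0,0,0,-1],[0,0,-10,0,0,0,-1],[0,0,-12,0,0,0,-1],[0,0,-14,0,0,0,-1],[0,0,-14,0,0,0,-1],[0,0,-11,0,0,0,-1]]'; python3 -m crank '[[0,-30,0,0,0,0,-1],[0,-30,0,0,0,0,-1],[0,-30,0,0,0,0,-1],[0,-30,0,0,0,0,-1],[0,-20,0,0,0,0,-1],[0,-4,0,0,0,0,-1],[0,0,0,0,0,0,-1],[0,0,0,0,0,0,-1],[0,0,0,0,0,0,-1],[0,0,0,0,0,0,-1]]';python3 - <<'E'
from h import *
o,im=shot("pics/w6.png");C=cam("wrist",o);print(o["tool_pos"],o["contact_force"])
d=o["tool_pos"][:2]*1000-[634.8,-133.4];print("s",d@[.0741,.9973],d@[.9973,-.0741])
h=cv2.cvtColor(cv2.imread("pics/w6.png"),cv2.COLOR_BGR2HSV)
m=((h[...,0]>9)&(h[...,0]<18)&(h[...,1]>160)&(h[...,2]>125)).astype(np.uint8)*255
for c in cv2.findContours(m,0,2)[0]:
    if cv2.contourArea(c)<300:continue
    q=onz(C,c[:,0],.09)[:,:2]*1000-[634.8,-133.4];s=np.c_[q@[.0741,.9973],q@[.9973,-.0741]]
    print(cv2.boundingRect(c),cv2.minAreaRect(s.astype(np.float32)))
E
```

```text
t: 17.07
tool_pos: [0.6402, -0.0909, 0.1886]
tool_rot: [3.138, -0.117, 0.005]
contact_force: [0.6, -0.5, -0.9]
opening: 0.0228
grip_force: 79.0
t: 17.9
tool_pos: [0.6501, 0.0518, 0.1855]
tool_rot: [3.139, -0.119, 0.0]
contact_force: [0.1, 0.1, -1.7]
opening: 0.023
grip_force: 79.2
[0.6500555  0.05180426 0.18549111] [ 0.08172265  0.05765905 -1.69904737]
s 185.83463904462548 1.4906777633190098
(503, 138, 54, 136) ((-2.307223320007324, 0.7123832702636719), (17.646162033081055, 105.57148742675781), 0.060546599328517914)
(412, 138, 42, 136) ((69.94181823730469, 0.744415283203125), (17.896556854248047, 105.58085632324219), 0.10303439199924469)
(222, 138, 27, 43) ((215.43861389160156, 38.582176208496094), (18.06903648376465, 30.13041877746582), 0.5112807750701904)
```

```bash
python3 -m crank '[[0,-5,0,0,0,0,-1],[0,0,0,0,0,0,-1],[0,0,8,0,0,0,-1],[0,0,8,0,0,0,-1],[0,0,7,0,0,0,-1],[0,0,6,0,0,0,-1],[0,0,6,0,0,0,-1],[0,0,6,0,0,0,-1],[0,0,5,0,0,0,-1],[0,0,0,0,0,0,-1]]'
```

```text
t: 18.78
tool_pos: [0.6495, 0.0581, 0.1375]
tool_rot: [3.139, -0.117, -0.004]
contact_force: [-0.4, 0.0, -1.8]
opening: 0.0226
grip_force: 79.3
```

```bash
python3 -m crank '[[0,1,0,0,0,0,-1],[0,0,0,0,0,0,-1],[0,0,4,0,0,0,-1],[0,0,4,0,0,0,-1],[0,0,4,0,0,0,-1],[0,0,4,0,0,0,-1],[0,0,4,0,0,0,-1],[0,0,2,0,0,0,-1],[0,0,0,0,0,0,-1],[0,0,0,0,0,0,-1]]'
```

```text
t: 19.62
tool_pos: [0.6502, 0.0571, 0.117]
tool_rot: [-3.139, 0.117, 0.001]
contact_force: [0.1, 0.7, -1.7]
opening: 0.0232
grip_force: 79.3
```

```bash
python3 -m crank '[[0,2,1,0,0,0,-1],[0,3,0.5,0,0,0,-1],[0,4,0,0,0,0,-1],[0,4,0,0,0,0,-1],[0,4,0,0,0,0,-1],[0,4,0,0,0,0,-1],[0,4,0,0,0,0,-1],[0,4,0,0,0,0,-1],[0,4,0,0,0,0,-1],[0,4,0,0,0,0,-1]]';python3 -m crank '[[0,4,0,0,0,0,-1],[0,4,0,0,0,0,-1],[0,4,0,0,0,0,-1],[0,4,0,0,0,0,-1],[0,4,0,0,0,0,-1],[0,3,0,0,0,0,-1],[0,2,0,0,0,0,-1],[0,1,0,0,0,0,-1],[0,0,0,0,0,0,-1],[0,0,0,0,0,0,-1]]';python3 - <<'E'
from h import *
o=ctrl.get_obs();print(o["tool_pos"],o["contact_force"],o["wrist_torque"])
d=o["tool_pos"][:2]*1000-[634.8,-133.4];print("s",d@[.0741,.9973],d@[.9973,-.0741])
E
```

```text
t: 20.45
tool_pos: [0.6479, 0.0215, 0.1164]
tool_rot: [-3.136, 0.117, -0.002]
contact_force: [0.2, 5.7, -0.9]
opening: 0.023
grip_force: 79.5
t: 21.28
tool_pos: [0.6459, -0.0052, 0.1164]
tool_rot: [-3.138, 0.117, -0.001]
contact_force: [0.1, 5.2, 0.2]
opening: 0.0225
grip_force: 79.5
[ 0.64591215 -0.00520349  0.11635088] [0.06352573 5.18418698 0.17821987] [ 1.08931850e+00 -1.39434429e-04 -4.08030216e-02]
s 128.6737934930243 1.582789781780376
```

```bash
python3 -m crank '[[0,2,0,0,0,0,-1],[0,2,0,0,0,0,-1],[0,2,0,0,0,0,-1],[0,2,0,0,0,0,-1],[0,1,0,0,0,0,-1],[0,1,0,0,0,0,-1],[0,0.5,0,0,0,0,-1],[0,0,0,0,0,0,-1],[0,0,0,0,0,0,-1],[0,0,0,0,0,0,-1]]';cat > k.py <<'E'
from h import *
import sys
o,im=shot(sys.argv[1]);C=cam("wrist",o);print(o["tool_pos"],o["contact_force"],o["wrist_torque"])
d=o["tool_pos"][:2]*1000-[634.8,-133.4];print("s",d@[.0741,.9973],d@[.9973,-.0741])
h=cv2.cvtColor(im,cv2.COLOR_RGB2HSV)
m=((h[...,0]>9)&(h[...,0]<18)&(h[...,1]>160)&(h[...,2]>125)).astype(np.uint8)*255
for c in cv2.findContours(m,0,2)[0]:
    if cv2.contourArea(c)<300:continue
    q=onz(C,c[:,0],.09)[:,:2]*1000-[634.8,-133.4];s=np.c_[q@[.0741,.9973],q@[.9973,-.0741]]
    print(cv2.boundingRect(c),cv2.minAreaRect(s.astype(np.float32)))
E
python3 k.py pics/w7.png
```

```text
t: 22.12
tool_pos: [0.6451, -0.016, 0.116]
tool_rot: [-3.139, 0.116, -0.001]
contact_force: [1.2, 4.5, 0.8]
opening: 0.0229
grip_force: 79.5
[ 0.64506683 -0.01599573  0.11599733] [1.24770052 4.46642325 0.77722907] [ 1.10415981 -0.11311873 -0.08976762]
s 117.84805171645796 1.5394565755449974
(465, 151, 68, 180) ((-2.671967029571533, 0.8874168395996094), (105.85589599609375, 17.65064239501953), 89.97815704345703)
(351, 151, 39, 98) ((69.32636260986328, 27.252761840820312), (52.9432487487793, 17.926795959472656), 89.9945068359375)
(206, 151, 37, 41) ((144.34011840820312, 43.26711654663086), (20.72933578491211, 17.852508544921875), 89.93074035644531)
```

```bash
python3 -m crank '[[0,0.5,0,0,0,0,-1],[0,0.5,0,0,0,0,-1],[0,0.5,0,0,0,0,-1],[0,0.5,0,0,0,0,-1],[0,0,0,0,0,0,-1],[0,0,0,0,0,0,-1],[0,0,0,0,0,0,-1],[0,0,0,0,0,0,-1],[0,0,0,0,0,0,-1],[0,0,0,0,0,0,-1]]'; python3 k.py pics/w8.png
```

```text
t: 23.0
tool_pos: [0.6449, -0.0181, 0.116]
tool_rot: [-3.139, 0.117, -0.001]
contact_force: [1.1, 5.3, 0.6]
opening: 0.0226
grip_force: 79.5
[ 0.64490362 -0.01812781  0.11599608] [1.14445791 5.30650208 0.56707257] [ 1.08971429 -0.12479055 -0.13207137]
s 115.7096288509612 1.5346713581638347
(461, 151, 68, 180) ((-2.6855287551879883, 0.8613319396972656), (17.654481887817383, 105.88780212402344), 0.041210684925317764)
(348, 151, 38, 97) ((69.27091979980469, 27.535236358642578), (52.35226821899414, 17.973915100097656), 89.96695709228516)
(206, 151, 37, 41) ((142.2007598876953, 43.26390838623047), (20.728801727294922, 17.900007247924805), 89.93531036376953)
```

```bash
python3 -m crank '[[0,0.3,0,0,0,0,-1],[0,0.2,0,0,0,0,-1],[0,0,0,0,0,0,-1],[0,0,0,0,0,0,-1],[0,0,0,0,0,0,-1],[0,0,0,0,0,0,-1],[0,0,0,0,0,0,-1],[0,0,0,0,0,0,-1],[0,0,0,0,0,0,-1],[0,0,0,0,0,0,-1]]'; python3 k.py pics/w9.png
```

```text
t: 23.88
tool_pos: [0.6448, -0.0187, 0.1159]
tool_rot: [-3.139, 0.117, -0.001]
contact_force: [1.0, 5.1, 0.9]
opening: 0.023
grip_force: 79.5
[ 0.64480691 -0.01867959  0.11586986] [1.00225737 5.1491666  0.92009843] [ 1.13371474 -0.219502   -0.07801561]
s 115.15217237222527 1.4791093376662345
(461, 151, 67, 180) ((-2.661571502685547, 0.8481216430664062), (17.640417098999023, 105.8194351196289), 0.06346338242292404)
(348, 151, 37, 98) ((69.0452880859375, 27.206209182739258), (53.15602111816406, 17.827617645263672), 88.94183349609375)
(206, 151, 37, 41) ((141.6341094970703, 43.23173522949219), (20.7127742767334, 17.91778564453125), 89.93672180175781)
```

```bash
python3 -m crank '[[0,0.2,0,0,0,0,-1],[0,0.2,0,0,0,0,-1],[0,0,0,0,0,0,-1],[0,0,0,0,0,0,-1],[0,0,0,0,0,0,-1],[0,0,0,0,0,0,-1],[0,0,0,0,0,0,-1],[0,0,0,0,0,0,-1],[0,0,0,0,0,0,-1],[0,0,0,0,0,0,-1]]'; python3 k.py pics/w10.png
```

```text
t: 24.77
tool_pos: [0.6448, -0.0188, 0.1159]
tool_rot: [-3.139, 0.117, -0.001]
contact_force: [1.9, 5.7, -0.4]
opening: 0.0228
grip_force: 79.6
[ 0.64480775 -0.01880088  0.11586875] [ 1.93682765  5.70401887 -0.43000563] [ 1.22314043 -0.20452297 -0.09991344]
s 115.03127832279668 1.4889333119420476
(461, 151, 67, 180) ((-2.7121429443359375, 0.8875389099121094), (17.68256378173828, 105.76749420166016), 0.03926263004541397)
(347, 151, 38, 98) ((69.19648742675781, 27.22950553894043), (52.90248107910156, 17.948057174682617), 89.93472290039062)
(206, 151, 37, 41) ((141.55575561523438, 43.240928649902344), (20.71476173400879, 17.87150001525879), 89.9347152709961)
```

```bash
python3 -m crank '[[0,-0.7,0,0,0,0,-1],[0,-0.8,0,0,0,0,-1],[0,0,0,0,0,0,-1],[0,0,-3,0,0,0,-1],[0,0,-6,0,0,0,-1],[0,0,-10,0,0,0,-1],[0,0,-15,0,0,0,-1],[0,0,-20,0,0,0,-1],[0,0,-20,0,0,0,-1],[0,0,-16,0,0,0,-1]]'; python3 -m crank '[[-15,10,0,0,0,0,-1],[-25,17,0,0,0,0,-1],[-28,19,0,0,0,0,-1],[-28,19,0,0,0,0,-1],[-28,19,0,0,0,0,-1],[-28,19,0,0,0,0,-1],[-24,16,0,0,0,0,-1],[-10,7,0,0,0,0,-1],[0,0,0,0,0,0,-1],[0,0,0,0,0,0,-1]]';python3 k.py pics/w11.png
```

```text
t: 25.65
tool_pos: [0.6456, -0.018, 0.2097]
tool_rot: [3.138, -0.117, 0.006]
contact_force: [0.8, 0.2, -1.0]
opening: 0.023
grip_force: 79.2
t: 26.48
tool_pos: [0.4506, -0.1299, 0.2073]
tool_rot: [3.139, -0.118, 0.005]
contact_force: [0.8, -0.7, -2.9]
opening: 0.0227
grip_force: 79.4
[ 0.45055569 -0.12985074  0.20731821] [ 0.78074649 -0.68460792 -2.90891667] [0.00882541 0.0127321  0.01088532]
s -10.112821486246185 -184.0098492949174
(254, 0, 27, 25) ((-3.531477928161621, -47.64535140991211), (14.816797256469727, 17.985851287841797), 89.99755096435547)
(149, 0, 29, 25) ((68.50846099853516, -47.647640228271484), (14.815217018127441, 18.255435943603516), 89.99754333496094)
(44, 0, 30, 25) ((140.90008544921875, -47.64995193481445), (14.81364917755127, 18.190366744995117), 89.99755096435547)
```

```bash
python3 -m crank '[[0,0,15,0,0,0,-1],[0,0,25,0,0,0,-1],[0,0,25,0,0,0,-1],[0,0,25,0,0,0,-1],[0,0,20,0,0,0,-1],[0,0,14,0,0,0,-1],[0,0,8,0,0,0,-1],[0,0,5,0,0,0,-1],[0,0,0,0,0,0,-1],[0,0,0,0,0,0,-1]]'; python3 -m crank '[[0,0,1,0,0,0,-1],[0,0,1,0,0,0,-1],[0,0,1,0,0,0,-1],[0,0,1,0,0,0,-1],[0,0,1,0,0,0,-1],[0,0,1,0,0,0,-1],[0,0,0,0,0,0,-1],[0,0,0,0,0,0,-1],[0,0,0,0,0,0,-1],[0,0,0,0,0,0,-1]]'
```

```text
t: 27.37
tool_pos: [0.4508, -0.1295, 0.0696]
tool_rot: [3.139, -0.116, 0.002]
contact_force: [0.8, -0.4, -1.9]
opening: 0.0231
grip_force: 79.4
t: 28.2
tool_pos: [0.4501, -0.1295, 0.0632]
tool_rot: [3.139, -0.116, 0.0]
contact_force: [-1.8, 0.8, 2.3]
opening: 0.0228
grip_force: 79.8
```

Feet touch the bench. I'll press 0.3 mm more, open, and rise.

```bash
python3 -m crank '[[0,0,0.3,0,0,0,-1],[0,0,0,0,0,0,-0.5],[0,0,0,0,0,0,0],[0,0,0,0,0,0,0.5],[0,0,0,0,0,0,1],[0,0,0,0,0,0,1],[0,0,0,0,0,0,1],[0,0,0,0,0,0,1],[0,0,0,0,0,0,1],[0,0,0,0,0,0,1]]'; python3 -m crank '[[0,0,-5,0,0,0,1],[0,0,-10,0,0,0,1],[0,0,-20,0,0,0,1],[0,0,-25,0,0,0,1],[0,0,-30,0,0,0,1],[0,0,-30,0,0,0,1],[0,0,-30,0,0,0,1],[0,0,0,0,0,0,1],[0,0,0,0,0,0,1],[0,0,0,0,0,0,1]]'; python3 k.py pics/w12.png
python3 - <<'E'
from h import *
s=get_image("side");cv2.imwrite("pics/s12.png",s[:,:,::-1])
E
```

```text
t: 29.03
tool_pos: [0.4499, -0.1295, 0.0625]
tool_rot: [3.139, -0.117, -0.0]
contact_force: [-0.1, -0.1, 0.2]
opening: 0.0852
grip_force: 0.0
t: 29.87
tool_pos: [0.4498, -0.1294, 0.2127]
tool_rot: [3.139, -0.117, 0.001]
contact_force: [-0.3, 0.3, 0.2]
opening: 0.0858
grip_force: 0.0
[ 0.4497882  -0.12944604  0.21273367] [-0.32497495  0.29558769  0.19516183] [ 0.02913035 -0.01786957 -0.00676708]
s -9.766089470521063 -184.80525639781504
(256, 0, 26, 25) ((-3.801619052886963, -47.5472297668457), (15.09608268737793, 17.81296730041504), 89.94143676757812)
(153, 0, 27, 25) ((68.47565460205078, -47.62126541137695), (15.096386909484863, 18.110280990600586), 89.9414291381836)
(50, 0, 28, 25) ((140.89984130859375, -47.6954231262207), (15.096650123596191, 17.970680236816406), 89.94143676757812)
```

View pics/s12.png

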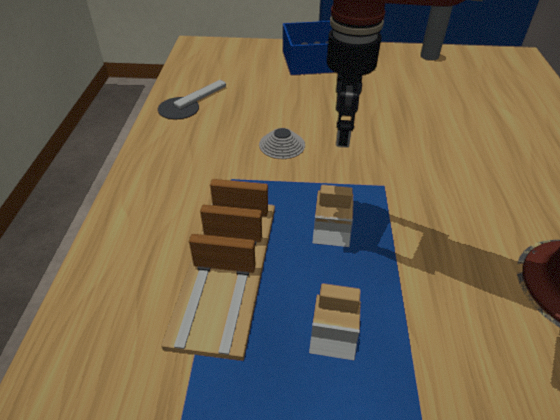

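The side picture shows the three boards evenly spaced, at about (240,197), (232,222) and (223,253). The gauge stands upright and free at (334,215), clear of the gripper. Spacings are 72.3 and 72.4 mm by camera, where the known 73 mm contact stop read 72.2.

```bash
python3 -c "
from station import ctrl
print(ctrl.finish_job())"
```

```text
the job is handed in; nothing more can be done
None
```

Both cradle slots are set to the wide gauge, about 53 mm each by the final camera check. The gauge is released and stands upright on the bench, and the job was handed in at about 30 s of the 51 s limit (no verdict was returned).

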